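# Put the beat meter away in a chest that opens one drawer at a time

## Task

Put the pocket beat meter away in the wide drawer of the small bench chest. The chest's interlock lets only one drawer out at a time, so push the narrow drawer that was left open fully home, draw the wide drawer well out by its handle, set the meter down gently in it, dial up and flat on the floor, and push the wide drawer fully shut as well. Leave everything else on the desk where it is.

Things in the scene. Friction and masses are not known exactly. Their poses are not given: they have to be found in the camera images.
- parts_chest: Grey steel bench chest, fixed, 197 mm deep, 236 wide, 82 high; two blue-fronted drawers side by side: the narrow one nearer the robot, and the wide one. Origin on the desk under it; x points level from front to back (drawers open along -x), y along the front from the narrow drawer to the wide one, z up. Front edge of its top: 105 mm from the origin, flush with the faces of shut drawers.
- interlock (a point): The interlock, a pin hidden in the partition between the drawers (this point, 27 mm above the desk). While one drawer is out by more than about 8 mm, the other gives only 3 to 7 mm and then stands solid; do not force it. A drawer frees the other in the last 3 mm of closing, shut against its stop.
- narrow_drawer (a joint): How far the narrow drawer (front 73 mm wide) is out, m: 0 shut against its stop, 0.14 fully out. Slides with 1 to 2 N of friction and stays where it is left. It starts open.
- narrow_drawer_handle (a point): Middle of the narrow drawer's bow handle: a level 8 mm steel bar 46 mm long, its axis 28 mm in front of the drawer's face and 52 mm above the desk; moves with the drawer. The front is 57 mm high, from 13 to 70 mm above the desk. The drawer can be shut by pushing on this bar.
- wide_drawer (a joint): How far the wide drawer (front 146 mm wide) is out, m: 0 shut against its stop, 0.14 fully out. Slides with 1 to 2 N of friction and stays where it is left. It starts shut.
- wide_drawer_handle (a point): Middle of the wide drawer's bow handle: a level 8 mm steel bar 84 mm long, its axis 38 mm in front of the drawer's face and 52 mm above the desk; moves with the drawer. Behind the bar is a gap 34 mm deep and 76 mm long, open from above, where fingertips can hook to pull. The front is 57 mm high, from 13 to 70 mm above the desk.
- wide_drawer_floor (a point): Point on the wide drawer's inner floor, midway between its sides, 60 mm behind the inner face of its 12 mm front; moves with it; axes as the chest's. With the drawer 0.13 m out it is the middle of the uncovered floor (118 mm along the slide, 126 across). Floor 19 mm above the desk; sides and back stand 20 mm over the floor, the front 51; 53 mm of height when shut.
- meter_center (a point): Middle (17 mm above its underside) of the body of the pocket beat meter: silver and black instrument, body 42 mm (x) by 94 (y) by 34 (z, up), about 0.2 kg, black thumb dial 27 mm across and 9 high on top, 24 mm towards -y from the middle. It lies dial up on the desk; grip it across its 42 mm width.
- magnifier: Bystander to leave alone: desk magnifier, a round lens on a post over a black cast tray, 77x94 mm, 146 mm high. Origin at the centre of its underside.
- oil_bottle: Bystander to leave alone: white dropper bottle, 44 mm across, 112 mm high. Origin at the centre of its underside.
- movement: Bystander to leave alone: open brass two-plate clock movement, 79x155 mm, 99 mm high. Origin at the centre of its underside.
- pin_pack: Bystander to leave alone: small white card pack, 26x46 mm, 7 mm high, on the back part of the chest's top. Origin at the centre of its underside.
- bracelet_block: Bystander to leave alone: grey moulded block with slots, 37x53 mm, 20 mm high, on the back part of the chest's top. Origin at the centre of its underside.

How it is judged (in metres and radians):
On the way, in this order (a step that is already met when the one before it is completed fails the run):
1. the narrow drawer is shut (less than 5 mm out) (value of joint narrow_drawer below 0.005 m), for 0.2 s.
2. the wide drawer is drawn out by more than 80 mm (value of joint wide_drawer above 0.08 m), for 0.2 s.
3. the meter lies flat, dial up, let go, on the floor of the wide drawer, which is still out by more than 60 mm (x of meter_center in the frame of wide_drawer_floor between -0.06 and 0.085 m and y of meter_center in the frame of wide_drawer_floor between -0.06 and 0.06 m and z of meter_center in the frame of wide_drawer_floor between 0.01 and 0.025 m and angle between meter_center's own z axis and vertical below 0.15 rad and contact force between the fingers and beat_meter below 0.1 N and value of joint wide_drawer above 0.06 m), for 0.2 s.
At the end, for the whole second after the job is handed in: Both drawers are shut (each less than 5 mm out); the beat meter lies at rest on the floor of the wide drawer, dial up and level within about 8 degrees, let go (value of joint each of narrow_drawer, wide_drawer below 0.005 m and x of meter_center in the frame of wide_drawer_floor between -0.06 and 0.085 m and y of meter_center in the frame of wide_drawer_floor between -0.06 and 0.06 m and z of meter_center in the frame of wide_drawer_floor between 0.01 and 0.025 m and angle between meter_center's own z axis and vertical below 0.15 rad and contact force between the fingers and beat_meter below 0.1 N and linear speed of beat_meter below 0.02 m/s); the robot touches nothing.
It fails at once if the meter is dropped or thrown: it moves faster than 0.8 m/s while the fingers do not touch it (a fall of more than about 30 mm) (linear speed of beat_meter above 0.8 m/s and contact force between the fingers and beat_meter below 0.1 N).
It fails at once if the meter is tipped by more than 45 degrees (angle between meter_center's own z axis and vertical above 0.785 rad).
It fails at once if the interlock is forced: both drawers are out by more than 15 mm (value of joint each of narrow_drawer, wide_drawer above 0.015 m).
It fails at once if a bystander is pushed more than 30 mm from its place (distance of any of magnifier, oil_bottle, movement, pin_pack, bracelet_block from where it was at the start of the episode above 0.03 m).
It also fails if it takes over 72 s, if anything falls off the work surface, if the arm or the gripper's body presses on something with over 40 N, if the wrist force passes 120 N, or if a joint passes its speed limit or range.

## Robot

A 6-joint arm with a two-finger parallel gripper is mounted at the origin on the work surface; the furniture and walls round the work are solid. World frame = base frame: x ahead of the robot, y to its left, z up, the work surface at z = 0. Lengths are in m, angles in degrees, forces in N, time in s.
With the tool pointing down it reaches from about 0.4 to 0.825 m from the base axis. Payload 7 kg.
Tool frame: the origin (TCP) lies midway between the tips of the shut fingers; the grasp point (between the pads) lies 19 mm behind it; z points along the fingers, y is the direction in which the jaws open and shut (so a half turn about z gives the same grasp; the last joint's range is limited). The gripper opens to 88 mm and grips with 3 to 60 N. Pads are 19 mm wide; open, the fingers measure 130 mm over their backs; the gripper's body (78 mm by 193 mm) begins 47 mm behind the grasp point.
Start: joints at [-47.378, 20.546, 0.682, 0, -70.136, -16.507], TCP at [0.297, -0.606, 0.227] pointing down, gripper open.
Joint ranges: [-176.03, 176.03], [-82.01, 121.73], [-58.28, 71.71], [-173.87, 95.51], [-174.79, -0.11], [-173.66, 173.66]. Speed limits (degrees/s): [136.94, 136.94, 172.46, 180, 180, 180].

## Interface

Orientations are given as [roll, pitch, yaw] about the fixed x, y, z axes, in that order (R = Rz(yaw) Ry(pitch) Rx(roll)).
In Python, from plant import robot gives the robot as it stands. The module is installed in compiled form; this text tells all that it offers.
- The arm moves only by the tool step_arm, never from a script. Its argument "increments" is a list that holds one entry, the list of rows, each a list of 7 numbers: the shift along the tool's x, y, z in m, then the turn, a rotation vector about the tool's x, y, z in degrees, then the closure, from 0 (fully open) to 1 (shut). A call has 1 to 20 rows; each row is the pose to reach, as a shift and turn from the pose measured when the call began, along the tool's axes at that moment; what a row does not reach only later rows make up. A row lasts 1/8 s, in which the tool goes at most 62.5 mm and 10.7 degrees, less where a joint would pass 70% of its speed; a pose out of reach is approached as far as the arm can. A call with a gripper value outside its range is refused whole. The fingers move at their own pace and stop on an object; "squeeze" is the grip in N (left out, the last holds). Time passes only in rows, so rows that repeat a pose let the fingers close. It gives the time, the measured TCP pose, the force and the opening at its end, in the units of the state.
- robot.read_state(): the state, without advancing time (a new reading comes with each control period).
- robot.snapshot(name): name is "scene" or "side" or "wrist"; returns (picture, depth): 384x512x3 uint8, red, green, blue; 384x512 float32, m along the optical axis (not along the pixel's ray), 0 where there is no reading.
- robot.get_calibration(name): a dict with "intrinsics" (3x3 intrinsics, pixels), "k1" (the pictures are not rectified: a ray, as slopes to the right and down, at radius r is drawn at 1 + k1 r^2 times it, then the intrinsics apply), "R" (3x3) and "t" (3): a world point X has camera coordinates R X + t; the wrist camera has in their place "mount" (4x4, takes a point from camera to tool coordinates, whose origin is the TCP and whose axes are the flange's). Camera axes: x right, y down, z forward; pixel columns grow to the right and rows downward; lengths in m; the calibration is good to about 2 mm. A picture is of the moment at which its call begins: read the wrist's pose just before it. get_calibration takes no time and is no camera call.
- robot.close_job(): hands the job in, once; it reports no verdict.
The state is a dict: "t": time; "joint_pos": joint angles; "joint_velocities": joint speeds; "joint_efforts": joint torques, N m; "position": TCP position; "eef_rot": TCP orientation; "force": force on the tool from outside, world axes, zero at the start; "torque": the same for the moment, N m; "grip_width": finger opening in m.
Only numpy, scipy, OpenCV 4.12 (cv2) and the standard library are available. Lean on these libraries where they do the work, as an engineer would, in place of code of your own. Each camera call takes 0.05 s, during which the arm holds its last target.

## Working session

There is one attempt and no reset: what is moved stays moved. The work goes in short steps, Python scripts to look and compute and a tool call to move; the robot and the scene stay as the last step left them, time stands still between calls to the robot, and variables do not carry over. Pictures are saved under pics/ and viewed, and the job is handed in when it is done.

Besides the shell and the picture viewer there is one more tool, called after "Request:" as name([rows], argument=value, ...), one row to a line, values as JSON. step_arm: Moves the arm, as the interface text tells. Its arguments: {"type":"object","properties":{"increments":{"type":"array","items":{"type":"array","items":{"type":"array","items":{"type":"number"}}}},"squeeze":{"type":"number"}},"required":["increments"]}

```bash
mkdir -p pics; cat > h.py <<'E'
import numpy as np,cv2
from plant import robot
from scipy.spatial.transform import Rotation as Ro
def shot(n,fn):
    s=robot.read_state(); p,d=robot.snapshot(n)
    cv2.imwrite('pics/%s.png'%fn,p[:,:,::-1]); np.savez('pics/%s.npz'%fn,p=p,d=d,pos=s['position'],rot=s['eef_rot'])
    return s,p,d
def world(n,fn):
    z=np.load('pics/%s.npz'%fn); d=z['d']; c=robot.get_calibration(n); K=np.array(c['intrinsics']); k1=c['k1']
    h,w=d.shape; u,v=np.meshgrid(np.arange(w),np.arange(h))
    pts=np.stack([u,v],-1).reshape(-1,1,2).astype(float)
    q=cv2.undistortPoints(pts,K,np.array([k1,0,0,0,0.])).reshape(h,w,2)
    X=np.concatenate([q*d[...,None],d[...,None]],-1)
    if 'mount' in c:
        M=np.array(c['mount']); X=X@M[:3,:3].T+M[:3,3]
        R=Ro.from_euler('xyz',z['rot'],degrees=True).as_matrix(); X=X@R.T+z['pos']
    else:
        X=(X-np.array(c['t']))@np.array(c['R'])
    X[d==0]=np.nan
    return X
E
python3 - <<'E'
from h import *
print(robot.read_state())
shot('scene','s0');shot('side','d0');shot('wrist','w0')
for n in('scene','side','wrist'):print(robot.get_calibration(n))
E
```

```text
{'t': 0.0, 'joint_pos': array([-4.73769184e+01,  2.05897650e+01,  6.31638743e-01, -2.16021181e-02,
       -7.01354953e+01, -1.65074451e+01]), 'joint_velocities': array([ 0.0183422 ,  0.05000074, -0.01349273,  0.00121359,  0.02831144,
       -0.10371484]), 'joint_efforts': array([-2.06936024e-04, -5.82725823e+01,  2.93055815e+01,  6.99714750e+00,
        6.93383030e-03, -1.37544289e-04]), 'position': array([ 0.29688291, -0.6056354 ,  0.22562066]), 'eef_rot': array([ 1.79904467e+02, -7.13412950e-03, -1.53891714e+02]), 'force': array([-0.48773552,  0.3765334 ,  0.31712105]), 'torque': array([-0.00611888, -0.04770515, -0.00264797]), 'grip_width': 0.08782172798940967}
{'intrinsics': array([[385.22431055,   0.        , 258.4334643 ],
       [  0.        , 385.22431055, 191.55556087],
       [  0.        ,   0.        ,   1.        ]]), 'k1': -0.05831524766553554, 'R': array([[-0.65005983, -0.75983219, -0.00878978],
       [-0.56324684,  0.4895751 , -0.66563444],
       [ 0.51007374, -0.42775139, -0.74622619]]), 't': array([0.19597146, 0.38009309, 0.89430384])}
{'intrinsics': array([[401.13
[... 222 characters left out ...]

       [-0.06143747, -0.42823721, -0.90157547],
       [ 0.15957903,  0.88744787, -0.43240122]]), 't': array([-0.45890667,  0.04385566,  1.14100719])}
{'intrinsics': array([[305.32533515,   0.        , 259.14255503],
       [  0.        , 305.32533515, 191.36736462],
       [  0.        ,   0.        ,   1.        ]]), 'k1': -0.05209036240589098, 'mount': array([[ 3.62582315e-04, -9.65354268e-01, -2.60942535e-01,
         6.94443011e-02],
       [ 9.99999675e-01,  1.62254701e-04,  7.89250126e-04,
         8.16238639e-04],
       [-7.19566824e-04, -2.60942737e-01,  9.65354013e-01,
        -1.58784080e-01],
       [ 0.00000000e+00,  0.00000000e+00,  0.00000000e+00,
         1.00000000e+00]])}
```

View pics/s0.png

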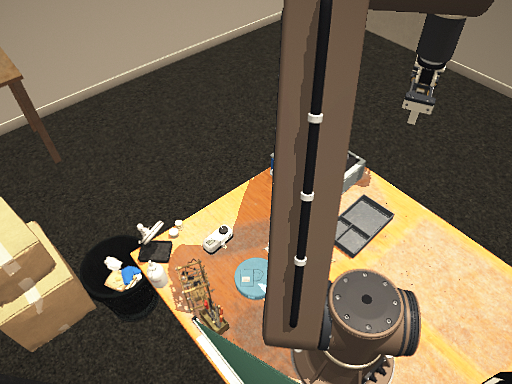

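View pics/d0.png

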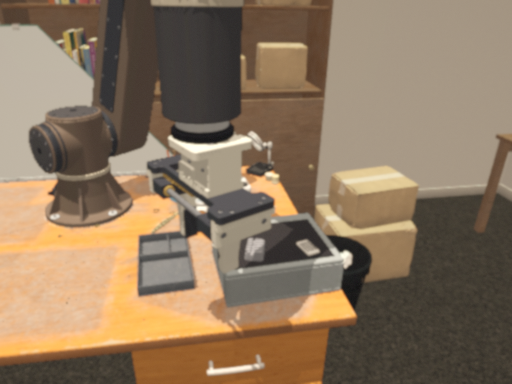

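View pics/w0.png

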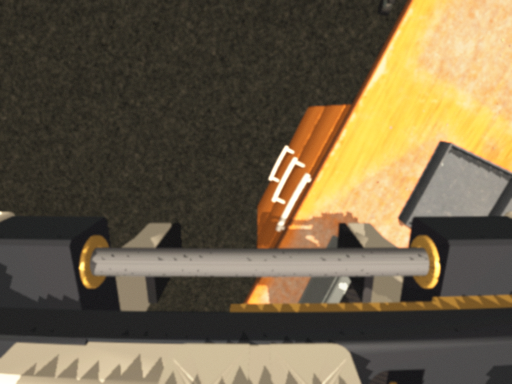

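The scene camera shows the meter at about (218,238), the magnifier at (155,245) and the movement at (200,290). The arm partly hides the chest at (320,165). The side view shows the chest at (285,260), seen from its back or side. Next I convert these to world positions.

```bash
python3 - <<'E'
from h import *
A=world('scene','s0');B=world('side','d0')
for n,X,l in(('scene',A,[(218,238),(223,230),(210,243),(155,245),(158,272),(200,290),(362,225),(275,165),(355,170),(350,190),(255,280)]),('side',B,[(222,262),(228,305),(338,290),(338,262),(300,218),(250,250),(308,247),(265,225),(165,265),(190,290)])):
  for u,v in l: print(n,u,v,X[v,u].round(3))
# top-down map of both (z 0.0..0.13)
res=0.002
img=np.zeros((300*2,400*2,3),np.uint8); 
for n,fn,X in(('scene','s0',A),('side','d0',B)):
  p=np.load('pics/%s.npz'%fn)['p']; m=np.isfinite(X[...,2])&(X[...,2]>-0.02)&(X[...,2]<0.16)
  x,y=X[m][:,0],X[m][:,1]; o=np.argsort(X[m][:,2])
  c=((0.4-y)/res).astype(int); r=((1.0-x)/res).astype(int)
  k=(c>=0)&(c<800)&(r>=0)&(r<600)
  o=o[k[o]]
  img[r[o],c[o]]=p[m][o][:,::-1]
cv2.imwrite('pics/map0.png',img)
E
```

```text
scene 218 238 [0.434 0.035 0.034]
scene 223 230 [0.442 0.011 0.042]
scene 210 243 [0.433 0.063 0.037]
scene 155 245 [0.549 0.177 0.008]
scene 158 272 [0.428 0.224 0.068]
scene 200 290 [0.314 0.173 0.076]
scene 362 225 [ 0.21  -0.327  0.003]
scene 275 165 [0.172 0.074 0.537]
scene 355 170 [ 0.333 -0.42   0.08 ]
scene 350 190 [ 0.327 -0.41  -0.   ]
scene 255 280 [0.269 0.039 0.029]
side 222 262 [ 0.311 -0.665  0.247]
side 228 305 [ 0.339 -0.477  0.011]
side 338 290 [ 0.566 -0.463  0.006]
side 338 262 [ 0.558 -0.463  0.077]
side 300 218 [ 0.53  -0.293  0.083]
side 250 250 [ 0.387 -0.435  0.103]
side 308 247 [ 0.509 -0.421  0.089]
side 265 225 [ 0.362 -0.673  0.3  ]
side 165 265 [ 0.216 -0.317  0.002]
side 190 290 [ 0.268 -0.41   0.001]
```

View pics/map0.png

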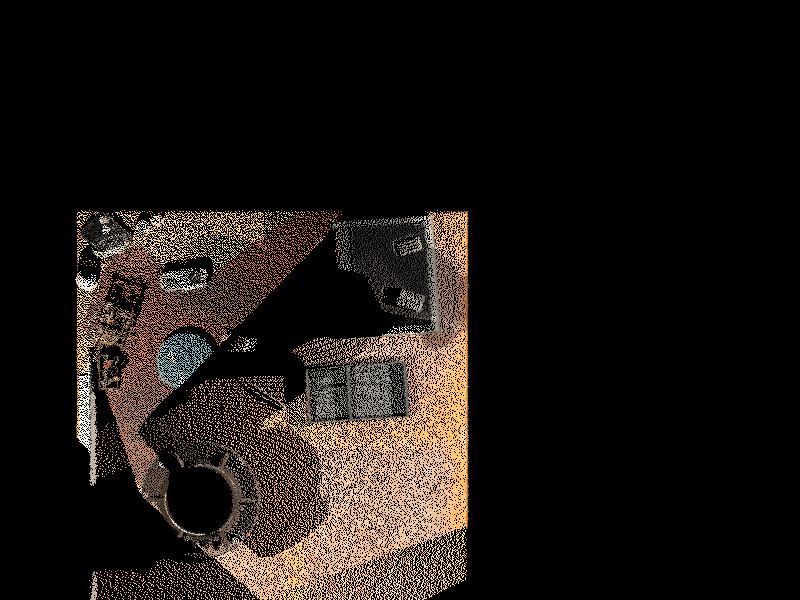

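```bash
cat >> h.py <<'E'
def inc(pos,yaw=-90):
    s=robot.read_state(); R=Ro.from_euler('xyz',s['eef_rot'],degrees=True)
    T=Ro.from_euler('xyz',[180,0,yaw],degrees=True)
    print('t',s['t'],'at',s['position'].round(4),s['eef_rot'].round(2),'F',s['force'].round(2),'w',round(s['grip_width'],4),'j',s['joint_pos'].round(1))
    print('inc',(R.inv().apply(np.array(pos)-s['position'])).round(4),(R.inv()*T).as_rotvec(degrees=True).round(2))
E
python3 -c "
from h import *
inc([.45,-.15,.32])"
```

```text
t 0.15 at [ 0.2969 -0.6058  0.2258] [ 1.7993e+02 -1.0000e-02 -1.5389e+02] F [-0.17  0.67 -0.41] w 0.0874 j [-47.4  20.6   0.6  -0.  -70.1 -16.5]
inc [-0.338   0.342  -0.0938] [ 7.000e-02  3.000e-02 -6.389e+01]
```

Request:
step_arm([
  [[-0.338,0.342,-0.094,0,0,-63.9,0.5],[-0.338,0.342,-0.094,0,0,-63.9,1],[-0.338,0.342,-0.094,0,0,-63.9,1],[-0.338,0.342,-0.094,0,0,-63.9,1],[-0.338,0.342,-0.094,0,0,-63.9,1],[-0.338,0.342,-0.094,0,0,-63.9,1],[-0.338,0.342,-0.094,0,0,-63.9,1],[-0.338,0.342,-0.094,0,0,-63.9,1],[-0.338,0.342,-0.094,0,0,-63.9,1],[-0.338,0.342,-0.094,0,0,-63.9,1],[-0.338,0.342,-0.094,0,0,-63.9,1]],
], squeeze=20)

```text
t: 1.52
position: [0.4495, -0.1509, 0.3198]
eef_rot: [179.9, 0.1, -90.1]
force: [-0.3, -0.4, -0.4]
grip_width: 0.0002
```

```bash
python3 - <<'E'
from h import *
inc([.45,-.15,.32])
shot('scene','s1');shot('side','d1');shot('wrist','w1')
E
```

```text
t 1.525 at [ 0.4495 -0.1509  0.3198] [ 1.7991e+02  6.0000e-02 -9.0070e+01] F [-0.27 -0.39 -0.4 ] w 0.0002 j [  5.2  -1.7 -14.4  -0.1 -77.4  -5.3]
inc [-0.0009 -0.0005 -0.0002] [ 0.09  0.06 -0.07]
```

View pics/w1.png

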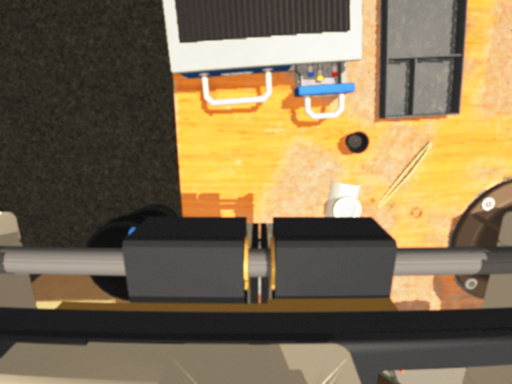

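View pics/s1.png

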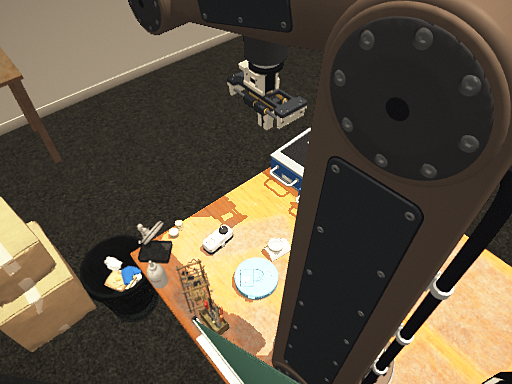

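View pics/d1.png

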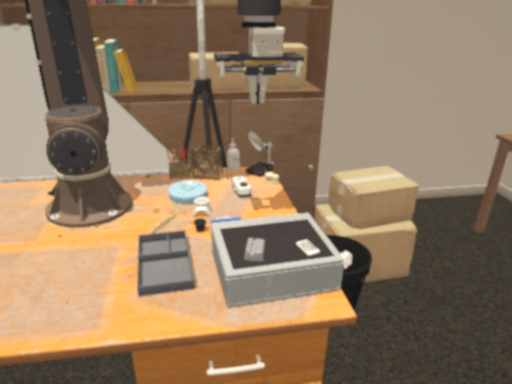

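The wrist picture shows the wide drawer shut, with its handle bar near (237,100). The narrow drawer is partly open: its blue front is at (325,90) and its bar at (324,115). A small pot stands at (357,142) and a white item at (345,200).

```bash
python3 - <<'E'
from h import *
W=world('wrist','w1');S=world('scene','s1');D=world('side','d1')
for l,pts in(('w',[(206,98),(237,101),(268,98),(308,112),(325,117),(343,113),(298,91),(353,88),(172,70),(360,60),(172,40),(357,135),(345,205),(400,180),(325,75)]),):
  for u,v in pts: print(u,v,W[v,u].round(4))
m=(W[...,2]>0.04)&(W[...,2]<0.075)&(W[...,1]<-0.1)&(W[...,1]>-.27)
# white bars
p=np.load('pics/w1.npz')['p'].astype(int)
def st(m,t):
  P=W[m]; print(t,len(P),np.nanmin(P,0).round(4),np.nanmax(P,0).round(4),np.nanmedian(P,0).round(4))
white=(p.min(-1)>150)&m
k=np.zeros_like(m);k[:,180:285]=1; st(white&k,'wideH')
k=np.zeros_like(m);k[:,290:360]=1; st(white&k,'narrH')
blue=(p[...,2]>p[...,0]+50)&m; st(blue&k,'narrow front')
top=(W[...,2]>.076)&(W[...,2]<.09)&(W[...,1]<-.15)
st(top,'top')
ys=W[top]
for x0 in np.arange(.33,.58,.02):
  q=ys[(ys[:,0]>x0)&(ys[:,0]<x0+.02)]
  if len(q):print(round(x0,2),q[:,1].max().round(4))
# meter from scene
m=(S[...,2]>.02)&(S[...,2]<.06)&(abs(S[...,0]-.44)<.06)&(abs(S[...,1]-.035)<.08)
P=S[m]; print('meter',len(P),P.min(0).round(3),P.max(0).round(3))
t=P[(P[:,2]>.026)]
r=cv2.minAreaRect((t[:,:2]*1000).astype(np.float32)); print(r,np.median(t[:,2]))
m2=np.isfinite(D[...,2])&(D[...,2]>.02)&(D[...,2]<.06)&(abs(D[...,0]-.44)<.06)&(abs(D[...,1]-.035)<.08)
P=D[m2];print('side',len(P)); print(cv2.minAreaRect((P[:,:2]*1000).astype(np.float32)))
E
```

```text
206 98 [ 0.52   -0.2343  0.0553]
237 101 [ 0.4786 -0.2302  0.0565]
268 98 [ 0.4357 -0.2358  0.0009]
308 112 [ 0.3833 -0.2159  0.0551]
325 117 [ 0.3602 -0.2094  0.0565]
343 113 [ 0.321  -0.2141  0.0009]
298 91 [ 0.3994 -0.2422  0.0701]
353 88 [ 0.3289 -0.2463  0.0708]
172 70 [ 0.5562 -0.267   0.0821]
360 60 [ 0.3007 -0.2905  0.0017]
172 40 [ 0.5541 -0.3015  0.082 ]
357 135 [ 0.3007 -0.1819  0.0128]
345 205 [ 0.3188 -0.0788  0.0384]
400 180 [ 0.2201 -0.1089  0.0004]
325 75 [ 0.3551 -0.2671  0.0194]
wideH 665 [ 0.4333 -0.2694  0.0514] [ 0.5247 -0.2252  0.0617] [ 0.4772 -0.2343  0.0559]
narrH 451 [ 0.327  -0.2678  0.04  ] [ 0.3922 -0.2079  0.0716] [ 0.356 -0.22   0.056]
narrow front 553 [ 0.3273 -0.2525  0.0495] [ 0.4001 -0.2377  0.0733] [ 0.3648 -0.2449  0.0706]
top 13023 [ 0.3238 -0.3464  0.076 ] [ 0.5639 -0.2647  0.0876] [ 0.4493 -0.3088  0.0835]
0.33 -0.2772
0.35 -0.2762
0.37 -0.2751
0.39 -0.2737
0.41 -0.2722
0.43 -0.2712
0.45 -0.2694
0.47 -0.2682
0.49 -0.2669
0.51 -0.2657
0.53 -0.2648
0.55 -0.2647
meter 440 [ 0.417 -0.013  0.02 ] [0.464 0.079 0.047]
((441.19305419921875, 33.13190460205078), (40.453895568847656, 91.80638122558594), 7.841099739074707) 0.03442397941236428
side 233
((438.2832946777344, 31.394412994384766), (39.84852981567383, 96.08760070800781), 7.210147380828857)
```

```bash
python3 -c "
from h import *
inc([.360,-.175,.12],-86.7);inc([.360,-.175,.035],-86.7);inc([.3625,-.231,.035],-86.7)"
```

```text
t 1.675 at [ 0.4496 -0.151   0.32  ] [ 1.7993e+02  6.0000e-02 -9.0090e+01] F [ 0.31  0.43 -1.08] w 0.0003 j [  5.2  -1.7 -14.4  -0.1 -77.4  -5.3]
inc [0.0244 0.0893 0.2   ] [ 0.07  0.06 -3.39]
t 1.675 at [ 0.4496 -0.151   0.32  ] [ 1.7993e+02  6.0000e-02 -9.0090e+01] F [ 0.31  0.43 -1.08] w 0.0003 j [  5.2  -1.7 -14.4  -0.1 -77.4  -5.3]
inc [0.0245 0.0892 0.285 ] [ 0.07  0.06 -3.39]
t 1.675 at [ 0.4496 -0.151   0.32  ] [ 1.7993e+02  6.0000e-02 -9.0090e+01] F [ 0.31  0.43 -1.08] w 0.0003 j [  5.2  -1.7 -14.4  -0.1 -77.4  -5.3]
inc [0.0805 0.0866 0.285 ] [ 0.07  0.06 -3.39]
```

Request:
step_arm([
  [[0.0245,0.089,0.2,0,0,-3.4,1],[0.0245,0.089,0.2,0,0,-3.4,1],[0.0245,0.089,0.2,0,0,-3.4,1],[0.0245,0.089,0.2,0,0,-3.4,1],[0.0245,0.089,0.24,0,0,-3.4,1],[0.0245,0.089,0.285,0,0,-3.4,1],[0.0245,0.089,0.285,0,0,-3.4,1],[0.0345,0.089,0.285,0,0,-3.4,1],[0.042,0.088,0.285,0,0,-3.4,1],[0.049,0.088,0.285,0,0,-3.4,1],[0.056,0.088,0.285,0,0,-3.4,1],[0.063,0.088,0.285,0,0,-3.4,1],[0.07,0.087,0.285,0,0,-3.4,1],[0.076,0.087,0.285,0,0,-3.4,1],[0.079,0.087,0.285,0,0,-3.4,1]],
])

```text
t: 3.55
position: [0.3621, -0.2299, 0.0349]
eef_rot: [179.9, 0.1, -86.7]
force: [-0.3, 1.2, -0.0]
grip_width: 0.0008
```

```bash
python3 - <<'E'
from h import *
inc([.3625,-.24,.035],-86.7)
shot('wrist','w2')
E
```

```text
t 3.55 at [ 0.3621 -0.2299  0.0349] [ 1.7993e+02  6.0000e-02 -8.6720e+01] F [-0.29  1.24 -0.03] w 0.0008 j [ -5.9  10.9 -43.4  -0.1 -35.8   9.3]
inc [ 0.0101  0.0002 -0.0001] [ 0.07  0.06 -0.02]
```

View pics/w2.png

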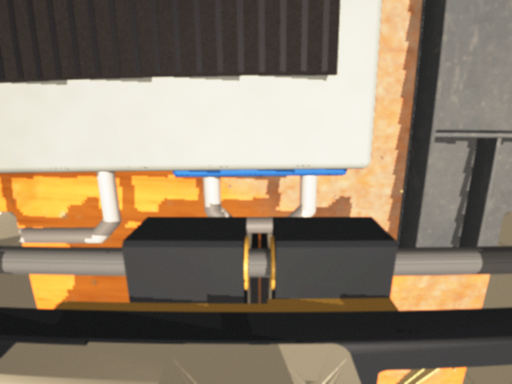

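The finger is pushing the narrow bar (force 1.2 N). A thin strip of blue at (260,172) shows the drawer is still a few millimetres out, so I push on in small steps until the force rises.

Request:
step_arm([
  [[0.002,0,0,0,0,0,1],[0.004,0,0,0,0,0,1],[0.006,0,0,0,0,0,1],[0.006,0,0,0,0,0,1]],
])

```text
t: 4.1
position: [0.3622, -0.2351, 0.0348]
eef_rot: [179.9, 0.1, -86.7]
force: [0.3, 12.1, 3.5]
grip_width: 0.0003
```

Request:
step_arm([
  [[0.001,0,0,0,0,0,1],[0.002,0,0,0,0,0,1],[0.002,0,0,0,0,0,1]],
])

```text
t: 4.47
position: [0.3621, -0.2353, 0.0347]
eef_rot: [179.9, 0.3, -86.8]
force: [0.1, 21.7, 8.1]
grip_width: 0.0004
```

```bash
python3 - <<'E'
from h import *
inc([.36,-.19,.035],-86.7);inc([.36,-.19,.12],-86.7)
s,p,d=shot('wrist','w3')
cv2.imwrite('pics/w3c.png',cv2.resize(p[130:230,150:400,::-1],(750,300)))
E
```

```text
t 4.475 at [ 0.3621 -0.2353  0.0347] [179.91   0.27 -86.77] F [ 0.11 21.74  8.07] w 0.0004 j [ -6.9  11.3 -42.8  -0.4 -36.1  10.5]
inc [-0.0453 -0.0004 -0.0001] [ 0.09  0.27 -0.07]
t 4.475 at [ 0.3621 -0.2353  0.0347] [179.91   0.27 -86.77] F [ 0.11 21.74  8.07] w 0.0004 j [ -6.9  11.3 -42.8  -0.4 -36.1  10.5]
inc [-0.0457 -0.0003 -0.0851] [ 0.09  0.27 -0.07]
```

View pics/w3c.png

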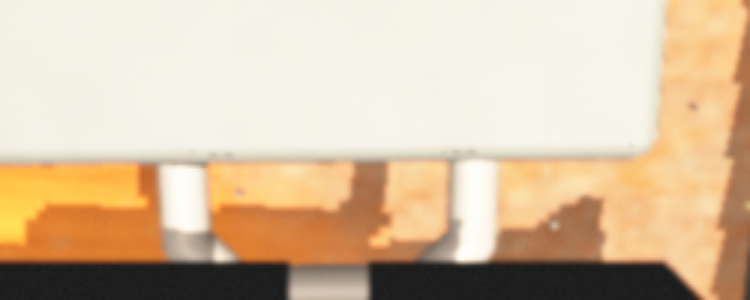

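```bash
python3 - <<'E'
from h import *
inc([.477,-.2505,.12],-86.7);inc([.477,-.2505,.035],-86.7)
E
```

```text
t 4.525 at [ 0.3621 -0.2353  0.0347] [179.91   0.27 -86.76] F [-0.19 21.69  7.83] w 0.0003 j [ -6.9  11.3 -42.8  -0.4 -36.1  10.5]
inc [ 0.0213 -0.1137 -0.0856] [ 0.09  0.27 -0.06]
t 4.525 at [ 0.3621 -0.2353  0.0347] [179.91   0.27 -86.76] F [-0.19 21.69  7.83] w 0.0003 j [ -6.9  11.3 -42.8  -0.4 -36.1  10.5]
inc [ 0.0217 -0.1138 -0.0006] [ 0.09  0.27 -0.06]
```

Request:
step_arm([
  [[-0.02,0,0,0,0.27,0,1],[-0.045,0,0,0,0.27,0,1],[-0.045,0,-0.045,0,0.27,0,1],[-0.045,0,-0.0856,0,0.27,0,1],[-0.02,-0.06,-0.0856,0,0.27,0,1],[0.0213,-0.1138,-0.0856,0,0.27,0,1],[0.0213,-0.1138,-0.0856,0,0.27,0,1],[0.0213,-0.1138,-0.0856,0,0.27,0,1]],
])

```text
t: 5.52
position: [0.4765, -0.2507, 0.1191]
eef_rot: [179.8, 0.0, -86.8]
force: [-0.8, 0.6, -1.0]
grip_width: 0.0004
```

```bash
python3 - <<'E'
from h import *
inc([.477,-.2505,.035],-86.7)
s,p,d=shot('wrist','w4');shot('side','d4');shot('scene','s4')
W=world('wrist','w4')
m=(W[...,2]>0.048)&(W[...,2]<0.066)&(W[...,1]<-0.2)&(p.min(-1)>150); 
P=W[m];print(len(P),P.min(0),P.max(0))
E
```

```text
t 5.525 at [ 0.4765 -0.2507  0.1191] [ 1.798e+02  3.000e-02 -8.682e+01] F [-0.78  0.62 -1.  ] w 0.0004 j [ -6.9  13.5 -24.7   0.  -52.   10. ]
inc [-0.0001 -0.0008  0.0841] [ 0.2   0.03 -0.12]
1341 [ 0.3368409  -0.27246871  0.0515033 ] [ 0.52502727 -0.2382098   0.05830682]
```

View pics/w4.png

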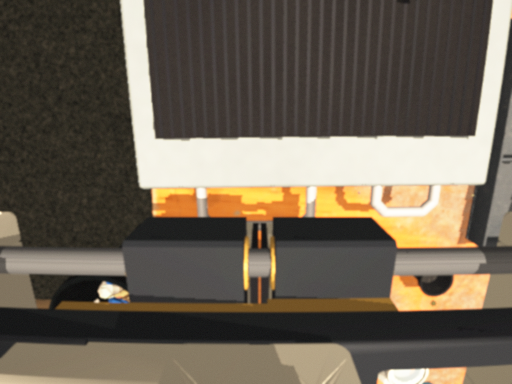

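View pics/s4.png

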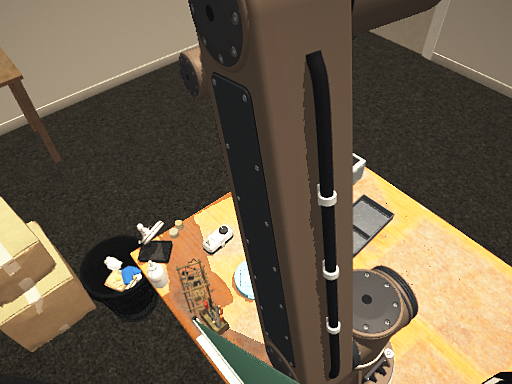

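In the wrist view both drawers are shut. The posts of the wide handle, at columns 202 and 311, straddle the fingers at column 260, so I descend into the gap.

Request:
step_arm([
  [[0,0,0.04,0,0,0,1],[0,0,0.06,0,0,0,1],[0,0,0.075,0,0,0,1],[0,0,0.084,0,0,0,1],[0,0,0.084,0,0,0,1]],
])

```text
t: 6.3
position: [0.4756, -0.2499, 0.0359]
eef_rot: [179.9, 0.0, -86.7]
force: [0.5, 0.3, -0.1]
grip_width: 0.0002
```

Request:
step_arm([
  [[-0.006,0,0,0,0,0,1],[-0.012,0,0,0,0,0,1],[-0.02,0,0,0,0,0,1],[-0.03,0,0,0,0,0,1],[-0.04,0,0,0,0,0,1],[-0.05,0,0,0,0,0,1],[-0.06,0,0,0,0,0,1],[-0.07,0,0,0,0,0,1],[-0.08,0,0,0,0,0,1],[-0.09,0,0,0,0,0,1],[-0.1,0,0,0,0,0,1],[-0.11,0,0,0,0,0,1],[-0.12,0,0,0,0,0,1],[-0.128,0,0,0,0,0,1],[-0.134,0,0,0,0,0,1],[-0.136,0,0,0,0,0,1]],
])

```text
t: 8.3
position: [0.468, -0.1137, 0.036]
eef_rot: [179.9, 0.0, -86.7]
force: [-0.0, -1.5, 0.2]
grip_width: 0.0004
```

```bash
python3 - <<'E'
from h import *
inc([.46,-.13,.035],-86.7)
s,p,d=shot('wrist','w5')
E
```

```text
t 8.3 at [ 0.468  -0.1137  0.036 ] [ 1.7986e+02  2.0000e-02 -8.6720e+01] F [-0.01 -1.48  0.18] w 0.0004 j [  9.8  15.2 -36.8  -0.1 -38.1  -6.5]
inc [0.0158 0.0089 0.001 ] [ 0.14  0.02 -0.02]
```

View pics/w5.png

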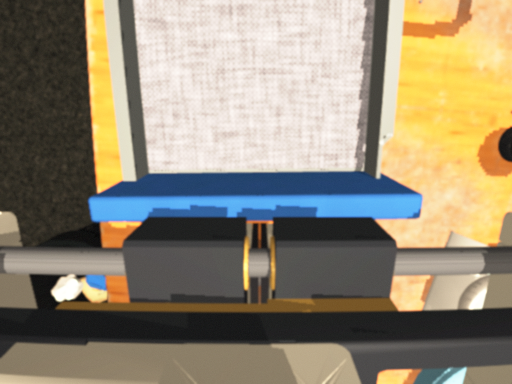

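```bash
python3 - <<'E'
from h import *
inc([.44,.08,.25],-82.5)
E
```

```text
t 8.35 at [ 0.4681 -0.1137  0.036 ] [ 1.7988e+02  2.0000e-02 -8.6720e+01] F [ 0.04  0.75 -0.76] w 0.0006 j [  9.8  15.2 -36.8  -0.1 -38.1  -6.5]
inc [-0.1951  0.0175 -0.2139] [ 0.12  0.03 -4.22]
```

Request:
step_arm([
  [[0.007,0,0,0,0,0,1],[0.007,0,0,0,0,0,1],[0.007,0,-0.05,0,0,0,1],[0.007,0,-0.1,0,0,0,1],[-0.05,0.01,-0.15,0,0,-2,1],[-0.1,0.0175,-0.2,0,0,-4.2,0.5],[-0.15,0.0175,-0.214,0,0,-4.2,0],[-0.195,0.0175,-0.214,0,0,-4.2,0],[-0.195,0.0175,-0.214,0,0,-4.2,0],[-0.195,0.0175,-0.214,0,0,-4.2,0]],
])

```text
t: 9.6
position: [0.4397, 0.0799, 0.2499]
eef_rot: [179.9, 0.0, -82.5]
force: [0.1, -0.3, -0.7]
grip_width: 0.0448
```

```bash
python3 - <<'E'
from h import *
inc([.44,.08,.25],-82.5)
s,p,d=shot('wrist','w6');shot('side','d6')
E
```

```text
t 9.6 at [0.4397 0.0799 0.2499] [ 1.7986e+02  3.0000e-02 -8.2480e+01] F [ 0.15 -0.34 -0.66] w 0.0448 j [ 35.6  -2.5 -24.2  -0.1 -68.4 -28.1]
inc [-0.0001 -0.0003 -0.0001] [0.14 0.03 0.02]
```

View pics/w6.png

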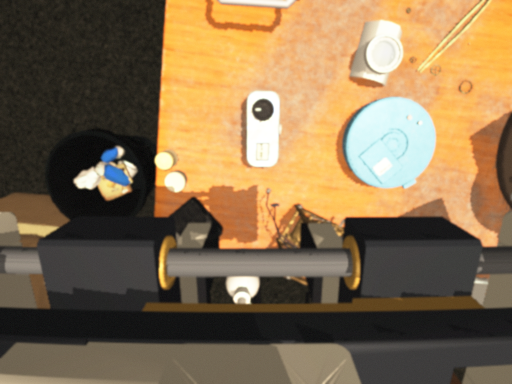

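View pics/d6.png

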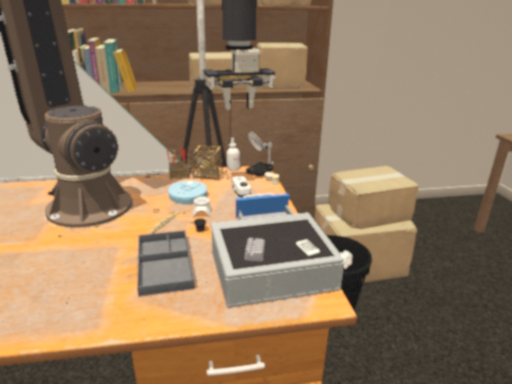

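The meter lies at about (263,128) with its dial at (263,108). A small knob sticks out of its right side at (281,130). The drawer is out, with its bar at the top near (255,3).

```bash
python3 - <<'E'
from h import *
W=world('wrist','w6');p=np.load('pics/w6.npz')['p']
m=np.zeros(W.shape[:2],bool);m[85:172,238:290]=1
b=m&(W[...,2]>.029)&(W[...,2]<.04)
P=W[b];r=cv2.minAreaRect((P[:,:2]*1000).astype(np.float32));print('top',len(P),r,np.median(P[:,2]))
print(P.min(0),P.max(0))
d=m&(W[...,2]>.040);Q=W[d];print('dial',len(Q),Q.mean(0))
# knob
k=m&(W[...,2]>.008)&(W[...,2]<.029);print('low',W[k].min(0),W[k].max(0),k.sum())
for u,v in[(281,130),(280,125),(280,135),(263,90),(263,165),(248,128),(278,110),(278,150),(255,3),(222,3),(293,3)]:print(u,v,W[v,u].round(4))
cv2.imwrite('pics/w6c.png',cv2.resize(p[80:180,215:315,::-1],(600,600),interpolation=0))
E
```

```text
top 2008 ((440.5589904785156, 34.46830749511719), (39.35626983642578, 91.48087310791016), 6.990874767303467) 0.034546472199749934
[ 0.41726366 -0.01194025  0.02966842] [0.46462564 0.08134884 0.03998185]
dial 417 [0.4440043  0.01086973 0.04252009]
low [0.41827354 0.02509677 0.01485177] [0.42010516 0.03853453 0.02191899] 15
281 130 [0.4165 0.0343 0.0017]
280 125 [0.42   0.0274 0.0183]
280 135 [4.167e-01 4.100e-02 4.000e-04]
263 90 [ 0.4469 -0.0107  0.0317]
263 165 [0.4349 0.0778 0.0344]
248 128 [0.4589 0.0354 0.0337]
278 110 [0.4262 0.0097 0.0354]
278 150 [0.419  0.0572 0.0319]
255 3 [ 0.467  -0.0948  0.0572]
222 3 [ 0.5014 -0.091   0.0551]
293 3 [ 0.4276 -0.1015  0.0531]
```

View pics/w6c.png

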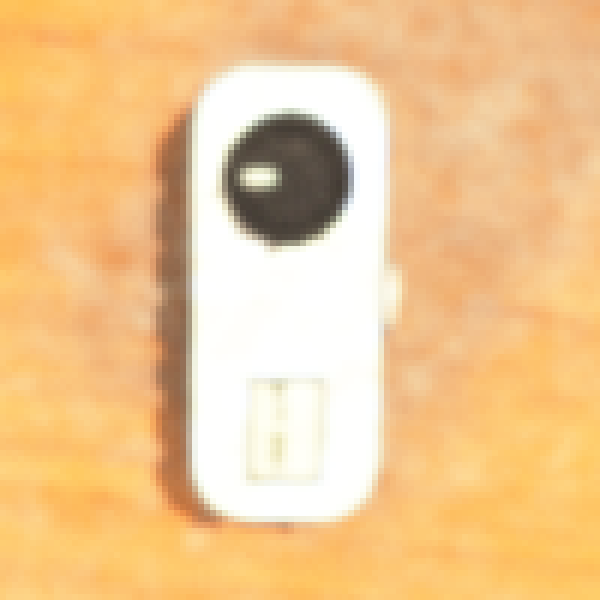

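```bash
python3 - <<'E'
from h import *
S=world('scene','s4');W=world('wrist','w6')
for X in(S,W):
  m=(X[...,2]>.05)&(X[...,2]<.16)&(X[...,0]>.32)&(X[...,0]<.57)&(X[...,1]<.15)&(X[...,1]>-.06)
  print(m.sum(), X[m].min(0) if m.any() else '', X[m].max(0) if m.any() else '')
inc([.4433,.0137,.09],-82.3);inc([.4433,.0137,.006],-82.3)
E
```

```text
112 [0.32238679 0.12895091 0.05272409] [0.52205025 0.14991545 0.13190538]
137 [0.32841043 0.13255665 0.0501669 ] [0.51882122 0.14996916 0.12347883]
t 9.7 at [0.4398 0.079  0.2498] [ 1.7984e+02  1.0000e-02 -8.2590e+01] F [-0.14  0.19  0.4 ] w 0.0532 j [ 35.5  -2.5 -24.2  -0.1 -68.4 -28.1]
inc [0.0652 0.0045 0.1598] [ 0.16  0.01 -0.29]
t 9.7 at [0.4398 0.079  0.2498] [ 1.7984e+02  1.0000e-02 -8.2590e+01] F [-0.14  0.19  0.4 ] w 0.0532 j [ 35.5  -2.5 -24.2  -0.1 -68.4 -28.1]
inc [0.0653 0.0043 0.2438] [ 0.16  0.01 -0.29]
```

Request:
step_arm([
  [[0.065,0.0045,0.05,0.15,0,-0.3,0],[0.065,0.0045,0.1,0.15,0,-0.3,0],[0.065,0.0045,0.14,0.15,0,-0.3,0],[0.065,0.0045,0.16,0.15,0,-0.3,0],[0.065,0.0045,0.16,0.15,0,-0.3,0],[0.065,0.0045,0.16,0.15,0,-0.3,0]],
])

```text
t: 10.45
position: [0.444, 0.0135, 0.0906]
eef_rot: [-180.0, 0.0, -82.3]
force: [0.1, 0.7, -0.2]
grip_width: 0.0875
```

```bash
python3 - <<'E'
from h import *
inc([.4433,.0137,.006],-82.3)
shot('scene','s7');shot('side','d7');s,p,d=shot('wrist','w7')
E
```

```text
t 10.45 at [0.444  0.0135 0.0906] [-1.7995e+02  1.0000e-02 -8.2340e+01] F [ 0.09  0.7  -0.21] w 0.0875 j [ 27.3   6.9 -38.1   0.  -45.  -19.7]
inc [-0.0002  0.0007  0.0846] [-0.05  0.01 -0.04]
```

View pics/s7.png

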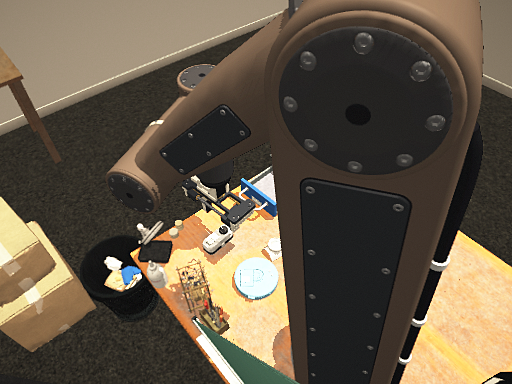

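View pics/w7.png

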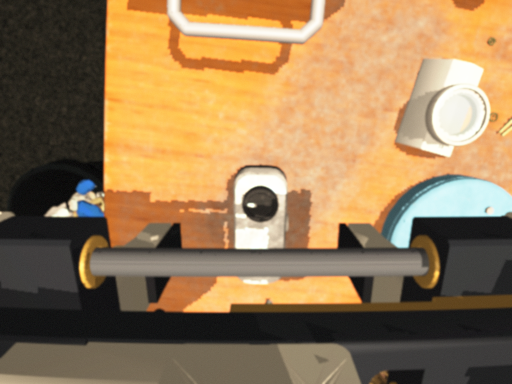

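The meter sits centred between the open fingers, at (260,225). I descend and grip it.

Request:
step_arm([
  [[0,0.0005,0.04,0,0,0,0],[0,0.0005,0.07,0,0,0,0],[0,0.0005,0.0845,0,0,0,0],[0,0.0005,0.0845,0,0,0,0],[0,0.0005,0.0845,0,0,0,0.3],[0,0.0005,0.0845,0,0,0,0.5],[0,0.0005,0.0845,0,0,0,0.7],[0,0.0005,0.0845,0,0,0,0.8],[0,0.0005,0.0845,0,0,0,0.8],[0,0.0005,0.0845,0,0,0,0.8]],
], squeeze=30)

```text
t: 11.85
position: [0.4438, 0.0142, 0.0064]
eef_rot: [-179.9, 0.0, -82.3]
force: [-0.7, 0.8, 3.1]
grip_width: 0.0411
```

```bash
python3 - <<'E'
from h import *
inc([.4433,.0137,.006],-82.3)
E
```

```text
t 11.85 at [0.4438 0.0142 0.0064] [-1.7988e+02  5.0000e-02 -8.2300e+01] F [-0.71  0.83  3.09] w 0.0411 j [ 27.4  15.1 -43.3  -0.  -31.4 -19.7]
inc [0.0004 0.0005 0.0004] [-0.12  0.05  0.  ]
```

Request:
step_arm([
  [[0,0,-0.01,0,0,0,0.8],[0,0,-0.03,0,0,0,0.8],[0,0,-0.06,0,0,0,0.8],[0,0,-0.1,0,0,0,0.8],[0,0,-0.135,0,0,0,0.8],[0,0,-0.155,0,0,0,0.8],[0,0,-0.155,0,0,0,0.8]],
])

```text
t: 12.72
position: [0.4441, 0.0143, 0.1631]
eef_rot: [-179.7, 0.1, -82.3]
force: [0.6, 0.3, -3.1]
grip_width: 0.0417
```

```bash
python3 - <<'E'
from h import *
inc([.4433,.0137,.006],-82.3)
shot('side','d8');s,p,d=shot('wrist','w8')
W=world('wrist','w8')
# drawer geometry
b=(p[...,2].astype(int)>p[...,0].astype(int)+50)&(W[...,2]>.06)&(W[...,2]<.08)
P=W[b];print('front top',len(P),P.min(0),P.max(0)) if len(P) else 0
cv2.imwrite('pics/w8c.png',cv2.resize(p[100:260,180:340,::-1],(600,600)))
E
```

```text
t 12.725 at [0.4441 0.0143 0.1631] [-1.797e+02  1.100e-01 -8.230e+01] F [ 0.6   0.29 -3.14] w 0.0417 j [ 27.4   1.4 -32.6  -0.  -55.7 -19.7]
inc [0.0008 0.0017 0.1571] [-0.3   0.11  0.  ]
front top 192 [ 0.39964822 -0.14178687  0.06012408] [ 0.46647177 -0.13500601  0.07111723]
```

View pics/w8.png

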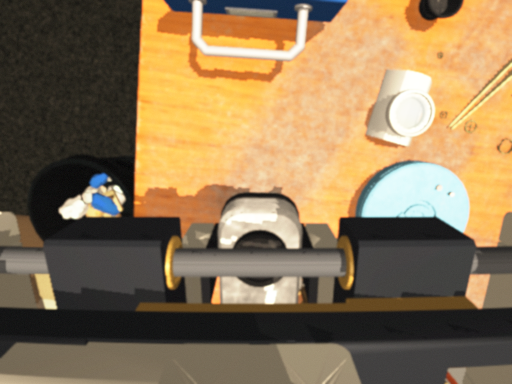

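View pics/d8.png

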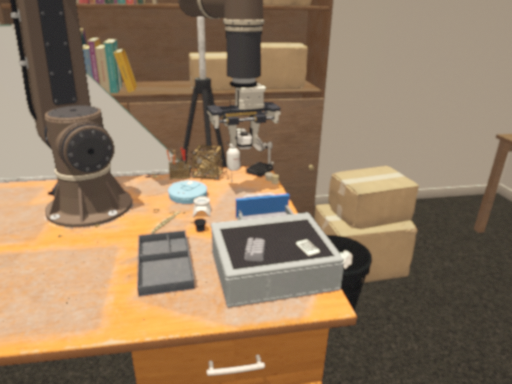

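```bash
python3 - <<'E'
from h import *
W=world('wrist','w8')
for v in range(198,245,6):
  print(v,[W[v,u].round(4).tolist() for u in (235,260,285)])
inc([.474,-.227,.15],-86.7)
E
```

```text
198 [[0.4591, -0.0091, 0.1711], [0.4464, -0.0107, 0.1707], [0.4336, -0.0121, 0.1695]]
204 [[0.4584, -0.0087, 0.1796], [0.4465, -0.0109, 0.1813], [0.4341, -0.0111, 0.1768]]
210 [[0.4578, -0.008, 0.1862], [0.4464, -0.0102, 0.1881], [0.4349, -0.0114, 0.1872]]
216 [[0.4573, -0.0063, 0.1896], [0.446, -0.0078, 0.1894], [0.4349, -0.0096, 0.1902]]
222 [[0.457, -0.0034, 0.1896], [0.4457, -0.0051, 0.1899], [0.4343, -0.0064, 0.1894]]
228 [[0.4566, -0.0011, 0.191], [0.4453, -0.0024, 0.1906], [0.4339, -0.0038, 0.1901]]
234 [[0.4563, 0.0022, 0.1903], [0.4453, -0.0023, 0.1971], [0.4335, -0.0009, 0.1903]]
240 [[0.456, 0.0056, 0.1894], [0.445, 0.0001, 0.1982], [0.433, 0.0022, 0.1898]]
t 12.825 at [0.4428 0.0139 0.161 ] [-1.7992e+02  6.0000e-02 -8.2320e+01] F [ 0.09 -0.31 -2.42] w 0.0416 j [ 27.4   1.5 -32.8  -0.  -55.6 -19.7]
inc [0.2429 0.0013 0.0107] [-0.07  0.07  4.38]
```

The meter hangs level: its top is at 0.190 along the visible end. I carry it over the drawer.

Request:
step_arm([
  [[0.03,0,0,0,0,0.5,0.8],[0.07,0,0,0,0,1,0.8],[0.115,0,0,0,0,2,0.8],[0.16,0,0,0,0,3,0.8],[0.2,0.001,0.005,0,0,4,0.8],[0.23,0.0013,0.01,0,0,4.4,0.8],[0.243,0.0013,0.01,0,0,4.4,0.8],[0.243,0.0013,0.01,0,0,4.4,0.8],[0.243,0.0013,0.01,0,0,4.4,0.8]],
])

```text
t: 13.95
position: [0.4737, -0.2265, 0.1503]
eef_rot: [-180.0, 0.1, -86.7]
force: [0.5, -0.0, -2.7]
grip_width: 0.0415
```

```bash
python3 - <<'E'
from h import *
inc([.474,-.227,.025],-86.7)
shot('side','d9');shot('wrist','w9');shot('scene','s9')
E
```

```text
t 13.95 at [ 0.4737 -0.2265  0.1503] [-1.7997e+02  9.0000e-02 -8.6700e+01] F [ 0.5  -0.05 -2.69] w 0.0415 j [ -4.2  10.2 -24.2  -0.1 -55.5   7.6]
inc [ 0.0007 -0.0002  0.1253] [-0.03  0.09  0.  ]
```

View pics/w9.png

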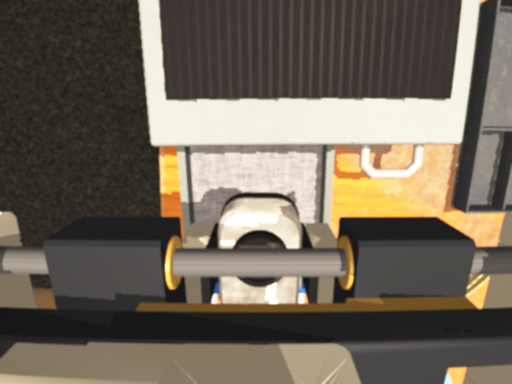

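View pics/d9.png

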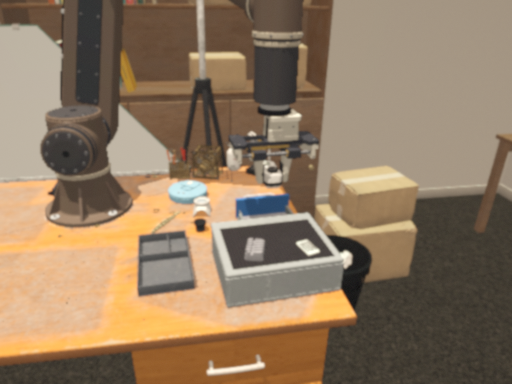

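View pics/s9.png

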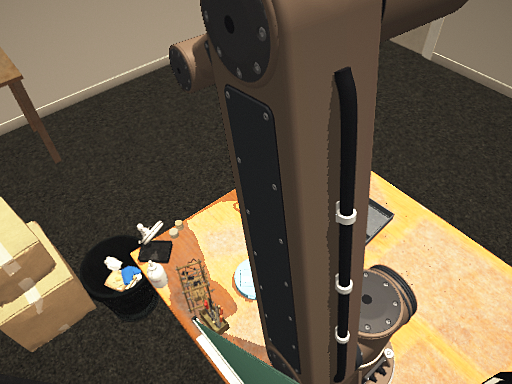

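Request:
step_arm([
  [[0,0,0.03,0,0,0,0.8],[0,0,0.06,0,0,0,0.8],[0,0,0.09,0,0,0,0.8],[0,0,0.105,0,0,0,0.8],[0,0,0.115,0,0,0,0.8],[0,0,0.12,0,0,0,0.8],[0,0,0.12,0,0,0,0.8]],
])

```text
t: 14.98
position: [0.4746, -0.2262, 0.0312]
eef_rot: [-179.9, 0.1, -86.6]
force: [-0.4, -1.1, -1.9]
grip_width: 0.0416
```

Request:
step_arm([
  [[0,0,0.002,0,0,0,0.8],[0,0,0.004,0,0,0,0.8],[0,0,0.006,0,0,0,0.8],[0,0,0.006,0,0,0,0.8]],
])

```text
t: 15.48
position: [0.4747, -0.2264, 0.0254]
eef_rot: [-179.9, 0.0, -86.6]
force: [-0.6, 0.2, 1.9]
grip_width: 0.0412
```

Request:
step_arm([
  [[0,0,0,0,0,0,0.5],[0,0,0,0,0,0,0.4],[0,0,0,0,0,0,0.32],[0,0,0,0,0,0,0.32],[0,0,0,0,0,0,0.32]],
])

```text
t: 16.1
position: [0.4747, -0.2264, 0.0254]
eef_rot: [-179.9, 0.0, -86.6]
force: [0.2, -0.2, 0.4]
grip_width: 0.0589
```

```bash
python3 - <<'E'
from h import *
inc([.474,-.227,.025],-86.7)
s,p,d=shot('wrist','w10')
W=world('wrist','w10')
for v in range(190,248,6):
  print(v,[W[v,u].round(4).tolist() for u in (235,285)])
E
```

```text
t 16.1 at [ 0.4747 -0.2264  0.0254] [-1.7987e+02  5.0000e-02 -8.6630e+01] F [ 0.16 -0.2   0.36] w 0.0589 j [ -4.2  19.4 -32.   -0.1 -38.5   7.6]
inc [0.0006 0.0008 0.0004] [-0.13  0.05  0.07]
190 [[0.4899, -0.2507, 0.0193], [0.4621, -0.2526, 0.0202]]
196 [[0.4891, -0.2502, 0.0296], [0.4628, -0.2518, 0.0297]]
202 [[0.4884, -0.2497, 0.0384], [0.4634, -0.2511, 0.0381]]
208 [[0.4876, -0.2499, 0.0485], [0.4644, -0.2516, 0.0495]]
214 [[0.4873, -0.2482, 0.0519], [0.4644, -0.2497, 0.0524]]
220 [[0.487, -0.246, 0.0538], [0.4643, -0.2472, 0.0535]]
226 [[0.4869, -0.2433, 0.0545], [0.4641, -0.2444, 0.0539]]
232 [[0.4869, -0.2397, 0.053], [0.4639, -0.2414, 0.0537]]
238 [[0.4867, -0.2373, 0.0543], [0.4634, -0.2378, 0.0523]]
244 [[0.4863, -0.2359, 0.0577], [0.4637, -0.2367, 0.0564]]
```

View pics/w10.png

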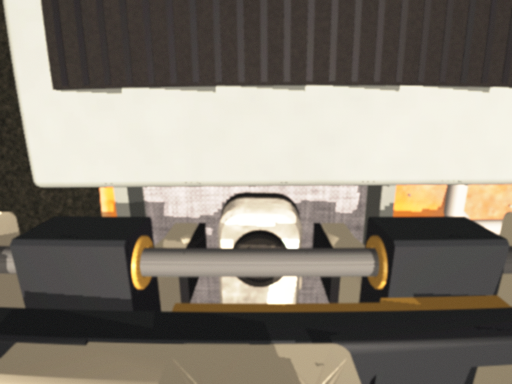

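The meter rests with its top at 0.0535 (floor 0.019 + 0.034), flat and released. I retreat straight up.

Request:
step_arm([
  [[0,0,-0.01,0,0,0,0.32],[0,0,-0.03,0,0,0,0.32],[0,0,-0.06,0,0,0,0.32],[0,0,-0.11,0,0,0,0.32],[0,0,-0.17,0,0,0,0.32],[-0.05,0,-0.225,0,0,0,0.6],[-0.08,0,-0.225,0,0,0,1],[-0.08,0,-0.225,0,0,0,1],[-0.08,0,-0.225,0,0,0,1]],
])

```text
t: 17.27
position: [0.4693, -0.1467, 0.2508]
eef_rot: [-179.8, 0.0, -86.6]
force: [-0.0, -0.8, -0.7]
grip_width: 0.0249
```

```bash
python3 - <<'E'
from h import *
inc([.474,-.227,.025],-86.7)
s,p,d=shot('wrist','w11')
W=world('wrist','w11')
m=(W[...,2]>.045)&(W[...,2]<.058)&(W[...,1]<-.155)&(W[...,1]>-.262)&(abs(W[...,0]-.474)<.05)
P=W[m];print(len(P),P.min(0),P.max(0),np.median(P[:,2])); print(cv2.minAreaRect((P[:,:2]*1000).astype(np.float32)))
b=(p[...,2].astype(int)>p[...,0].astype(int)+50)&(W[...,2]>.06)&(W[...,2]<.08)
P=W[b];print('front top',len(P),P.min(0),P.max(0))
w=(p.min(-1)>140)&(W[...,2]>.045)&(W[...,2]<.065)&(W[...,1]>-.13);P=W[w];print('bar',len(P),P.min(0),P.max(0),np.median(P,0))
E
```

```text
t 17.275 at [ 0.4693 -0.1467  0.2508] [-1.7985e+02  5.0000e-02 -8.6590e+01] F [-0.04 -0.81 -0.68] w 0.0249 j [  5.6   2.  -19.6  -0.  -68.2  -2.1]
inc [0.0806 0.0007 0.2258] [-0.15  0.05  0.11]
2286 [ 0.45236905 -0.25066774  0.04764329] [ 0.49487648 -0.159477    0.05641565] 0.05356641971884789
((473.2817687988281, -205.10256958007812), (40.03878402709961, 90.2610855102539), 2.6648917198181152)
front top 1409 [ 0.33832728 -0.27811356  0.06005603] [ 0.54401417 -0.13219758  0.07282696]
bar 531 [ 0.42349289 -0.12980746  0.05185318] [ 0.51590776 -0.09267996  0.05865655] [ 0.45632248 -0.10262652  0.05619696]
```

View pics/w11.png

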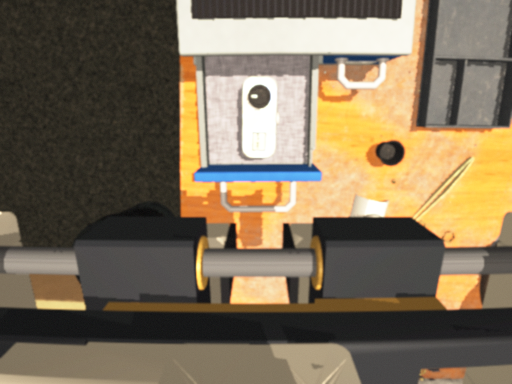

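The meter lies flat in the drawer, dial at (260,97). The drawer is about 0.13 m out, with its bar at (258,208). Next I close the fingers and go in front of the bar.

```bash
python3 - <<'E'
from h import *
inc([.467,-.065,.12],-86.7);inc([.467,-.065,.035],-86.7)
E
```

```text
t 17.325 at [ 0.4693 -0.147   0.2504] [-1.7989e+02  5.0000e-02 -8.6630e+01] F [-0.14 -0.13  0.49] w 0.0214 j [  5.5   2.  -19.7  -0.  -68.2  -2.1]
inc [-0.0819 -0.0023  0.1305] [-0.11  0.05  0.07]
t 17.325 at [ 0.4693 -0.147   0.2504] [-1.7989e+02  5.0000e-02 -8.6630e+01] F [-0.14 -0.13  0.49] w 0.0214 j [  5.5   2.  -19.7  -0.  -68.2  -2.1]
inc [-0.0819 -0.0022  0.2155] [-0.11  0.05  0.07]
```

Request:
step_arm([
  [[-0.05,-0.002,0.04,0,0,0,1],[-0.082,-0.002,0.09,0,0,0,1],[-0.082,-0.002,0.13,0,0,0,1],[-0.082,-0.002,0.17,0,0,0,1],[-0.082,-0.002,0.2,0,0,0,1],[-0.082,-0.002,0.2155,0,0,0,1],[-0.082,-0.002,0.2155,0,0,0,1],[-0.082,-0.002,0.2155,0,0,0,1]],
])

```text
t: 18.32
position: [0.4671, -0.0653, 0.0352]
eef_rot: [-179.9, 0.0, -86.7]
force: [-0.4, -0.5, -0.1]
grip_width: 0.0004
```

Request:
step_arm([
  [[0.01,0,0,0,0,0,1],[0.016,0,0,0,0,0,1],[0.02,0,0,0,0,0,1],[0.024,0,0,0,0,0,1],[0.029,0,0,0,0,0,1],[0.035,0,0,0,0,0,1],[0.042,0,0,0,0,0,1],[0.049,0,0,0,0,0,1],[0.056,0,0,0,0,0,1],[0.063,0,0,0,0,0,1],[0.07,0,0,0,0,0,1],[0.077,0,0,0,0,0,1],[0.084,0,0,0,0,0,1],[0.091,0,0,0,0,0,1],[0.098,0,0,0,0,0,1],[0.105,0,0,0,0,0,1],[0.112,0,0,0,0,0,1]],
])

```text
t: 20.45
position: [0.4737, -0.1776, 0.0352]
eef_rot: [-179.9, 0.0, -86.7]
force: [0.7, 2.1, 0.0]
grip_width: 0.0006
```

```bash
python3 - <<'E'
from h import *
inc([.4745,-.217,.035],-86.7)
s,p,d=shot('wrist','w12')
E
```

```text
t 20.45 at [ 0.4737 -0.1776  0.0352] [-1.7989e+02  3.0000e-02 -8.6670e+01] F [0.73 2.14 0.  ] w 0.0006 j [  1.7  17.  -34.   -0.1 -38.8   1.7]
inc [0.0394 0.0015 0.0001] [-0.11  0.03  0.03]
```

View pics/w12.png

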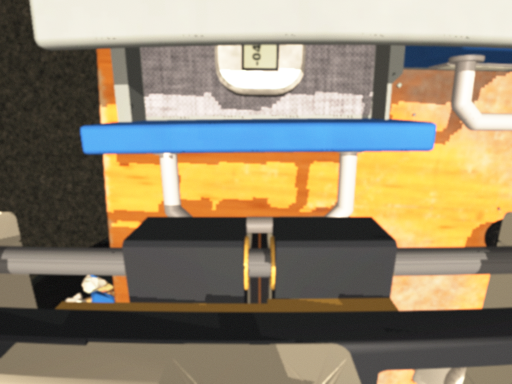

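Request:
step_arm([
  [[0.006,0,0,0,0,0,1],[0.012,0,0,0,0,0,1],[0.018,0,0,0,0,0,1],[0.024,0,0,0,0,0,1],[0.029,0,0,0,0,0,1],[0.032,0,0,0,0,0,1],[0.035,0,0,0,0,0,1],[0.037,0,0,0,0,0,1],[0.039,0,0,0,0,0,1]],
])

```text
t: 21.62
position: [0.4758, -0.2171, 0.0351]
eef_rot: [-179.9, 0.0, -86.7]
force: [0.8, 1.5, -0.1]
grip_width: 0.0006
```

Request:
step_arm([
  [[0.002,0,0,0,0,0,1],[0.004,0,0,0,0,0,1],[0.005,0,0,0,0,0,1],[0.005,0,0,0,0,0,1]],
])

```text
t: 22.12
position: [0.4758, -0.2179, 0.035]
eef_rot: [-179.9, 0.3, -86.7]
force: [-1.8, 35.0, 11.1]
grip_width: 0.0005
```

The drawer is solid at its stop (35 N). I back off and rise to check.

Request:
step_arm([
  [[-0.01,0,0,0,0,0,1],[-0.03,0,0,0,0,0,1],[-0.05,0,-0.03,0,0,0,1],[-0.055,0,-0.08,0,0,0,1],[-0.055,0,-0.14,0,0,0,1],[-0.055,0.02,-0.2,0,0,0,1],[-0.015,0.05,-0.22,0,0,0,1],[0.015,0.05,-0.22,0,0,0,1],[0.015,0.05,-0.22,0,0,0,1],[0.015,0.05,-0.22,0,0,0,1]],
])

```text
t: 23.38
position: [0.426, -0.2369, 0.2545]
eef_rot: [-180.0, 0.3, -86.7]
force: [0.0, -0.6, -0.7]
grip_width: 0.0004
```

```bash
python3 - <<'E'
from h import *
inc([.4745,-.217,.035],-86.7)
s,p,d=shot('wrist','w13');shot('scene','s13');shot('side','d13')
W=world('wrist','w13')
for nm,l,h in(('narrow',.345,.385),('wide',.44,.52)):
  for z0,z1,t in((.075,.09,'top'),(.047,.066,'bar')):
    m=(W[...,2]>z0)&(W[...,2]<z1)&(W[...,0]>l)&(W[...,0]<h)&(W[...,1]<-.19);P=W[m]
    print(nm,t,[ (np.round(x,3),np.max(P[abs(P[:,0]-x)<.005][:,1]).round(4)) for x in np.linspace(l+.006,h-.006,4) if (abs(P[:,0]-x)<.005).any()])
cv2.imwrite('pics/w13c.png',cv2.resize(p[100:215,100:400,::-1],(800,307)))
E
```

```text
t 23.375 at [ 0.426  -0.2369  0.2545] [-179.96    0.3   -86.75] F [ 0.01 -0.57 -0.66] w 0.0004 j [ -6.2   1.6 -19.5  -0.3 -68.9   9.5]
inc [-0.016  -0.0494  0.2196] [-0.04  0.3  -0.05]
narrow top [(np.float64(0.351), np.float64(-0.2779)), (np.float64(0.36), np.float64(-0.2774)), (np.float64(0.37), np.float64(-0.2768)), (np.float64(0.379), np.float64(-0.2763))]
narrow bar [(np.float64(0.351), np.float64(-0.2455)), (np.float64(0.36), np.float64(-0.245)), (np.float64(0.37), np.float64(-0.2444)), (np.float64(0.379), np.float64(-0.244))]
wide top [(np.float64(0.446), np.float64(-0.2712)), (np.float64(0.469), np.float64(-0.27)), (np.float64(0.491), np.float64(-0.2689)), (np.float64(0.514), np.float64(-0.2676))]
wide bar [(np.float64(0.446), np.float64(-0.2293)), (np.float64(0.469), np.float64(-0.2279)), (np.float64(0.491), np.float64(-0.2268)), (np.float64(0.514), np.float64(-0.2258))]
```

View pics/w13.png

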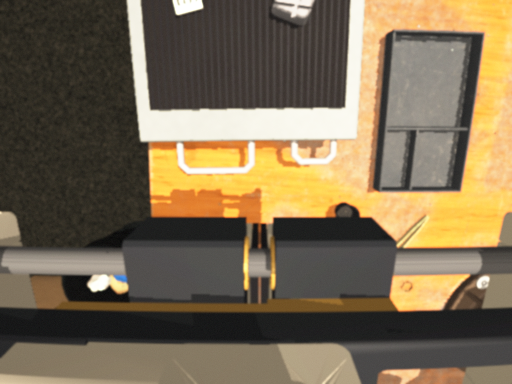

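View pics/d13.png

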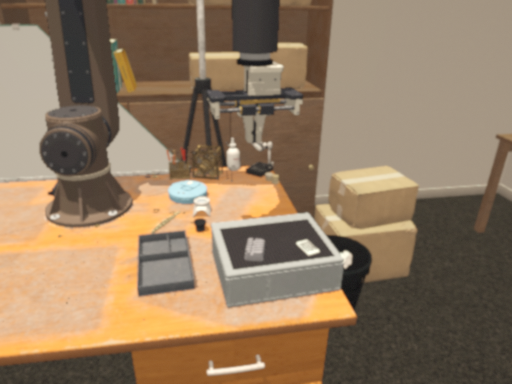

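Both drawers are shut. The bar fronts stand 32 mm and 42 mm out from the chest's front edge, as expected for closed drawers, and nothing else has moved. I hand the job in.

```bash
python3 -c "
from plant import robot
print(robot.close_job())"
```

```text
the job is handed in; nothing more can be done
None
```

The meter is in the wide drawer, both drawers are shut, and the job was handed in at about 23.5 s of the 72 s allowed. No verdict was reported.

- **Narrow drawer:** I pushed it home by its bar until it was solid (about 22 N).
- **Wide drawer:** I hooked it open by about 0.13 m, then pushed it shut after placing the meter, until it was solid at its stop (about 35 N).
- **Meter:** I gripped it just on the dial side of its middle, clear of a small side knob. I set it down flat and let go. Before the drawer closed, the depth image put its top at 0.0535 m, against 0.053 m expected for resting flat.

**Last checks:** the handle bars stand 32 mm and 42 mm in front of the chest's top edge, which matches both drawers being shut. The fingers are clear of everything, and the bystanders in the final views look undisturbed. Partway through the push the meter had not visibly slid; I could not see it again once the drawer was shut. No check failed or disagreed.

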